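# Set and lock the isolation table's air pressure, then take a vibration reading

### The job

Turn the air regulator's bar knob clockwise until its pointed nose stands at the double-line mark facing the lock slide, then push the lock slide fully home so that its fork straddles the knob. Then take the vibration pen from its stand and hold it upright on the marked spot, the small ring at the centre of the steel measuring disc, pressing only lightly so that its spring tip is about half pushed in; finish while still holding it there steadily, and leave the other things on the table where they are.

Things in the scene. Friction and masses are not known exactly. Their poses are not given: they have to be found in the camera images.
- regulator: Fixed air regulator, 88 mm square sub-base, grey body, round gauge on its front (-x) side, and on top, 66 to 72 mm above the table, an aluminium plate that reaches from y = -32 to +114 mm. Origin: centre of its underside, on the knob's vertical axis; x points to its back, y to the lock slide, z up. Its yaw varies.
- reg_knob (a joint): Turn of the regulator's knob, rad: 0 fully backed off, grows clockwise seen from above, stops at 1.9. At 1.30 the nose points along the regulator's +y, at the double-line mark facing the lock slide (the gauge's needle then stands straight up). It stays where it is left (about 0.06 N m friction).
- knob_grip (a point): Centre of the top of the knob's upright bar, on the knob's axis, 107 mm above the table. The bar is 12 mm wide (x of this point), 40 mm long (y, nose towards +y), 30 mm high; below it is a 44 mm round skirt. Its axes turn with the knob. Pinch it across its 12 mm, fingertips no more than about 12 mm below its top so that they pass above the lock slide's fork.
- knob_nose (a point): Tip of the pointed nose at the top of the bar, 26 mm from the knob's axis; a white line on the bar leads to it.
- reg_lock (a joint): Travel of the lock slide, m: 0 drawn back, 0.034 home. It moves along the regulator's -y, towards the knob; about 2 N friction, it stays where it is left. Its flared fork (15 mm gap, top 85 mm above the table) passes on both sides of the 12 mm bar when the knob is at the mark, and jams against the bar when the knob is far off it.
- lock_tab (a point): Centre of the top of the lock slide's upright thumb tab, 111.5 mm above the table; the tab is 10 mm thick along the slide (y), 24 mm wide (x), and stands free for 22 mm below its top (guide rails beneath). Axes as the regulator's. It begins 103 mm from the knob's axis and ends at 69 mm.
- pen_stand: Fixed grey stand with a dark 86 x 74 x 8 mm foot and a 45 x 39 mm socket tower, 80 mm high, in which the pen stands upright. Origin: centre of its underside; z up.
- pen: Vibration pen, 0.12 kg, upright in the stand: grey body 24 mm (x) by 18 mm (y), 40 to 152 mm above its origin, black cap to 158 mm, nose cone and spring tip below. Origin: end of the tip when fully out (10 mm above the table in the stand); z up along the pen. Loose in the 30 mm deep socket: grip it across its 18 mm, 118 mm above its origin, and draw it up 75 mm or more.
- pen_tip (a joint): How far the pen's spring tip is pushed in, m: 0 out, 0.010 at its stop. 1 N starts it, then 0.4 N more per mm (3 N at half travel); beyond the stop it is rigid.
- tip_end (a point): Round end of the pen's 6 mm tip (moves with the tip).
- meas_disc: Fixed steel measuring disc, 38 mm across, 6 mm high, flat on the table. Origin: centre of its underside. It and the pen's stand may have changed places.
- spot (a point): The marked spot: centre of the 11 mm ring engraved on the disc's top, 6 mm above the table, z up.
- tin: Loose flat round tin, 50 mm across, 19 mm high: a bystander, larger than the measuring disc. Origin: centre of its underside.
- objective_case: Loose objective case, 47 mm across, 62 mm high: a bystander. Origin: centre of its underside.
- bottle: Loose small medium bottle, 34 mm across, 67 mm high: a bystander. Origin: centre of its underside.
- capillaries: Loose flat capillary case, 48 x 110 x 19 mm, near the table's front edge: a bystander. Origin: centre of its underside.
There are look-alikes about, which are no part of the job. Of the things that look like the meas_disc, take the one that is farthest to the robot's left at the start.

How it is judged:
By the outcome, as a careful person would: the job done as asked, in the order asked, and still so for the second after the job is handed in, while the arm keeps its last pose, push and grip.
It also fails if it takes over 59 s, if anything falls off the work surface, if the arm or the gripper's body presses on something with over 40 N, if the wrist force passes 120 N, or if a joint passes its speed limit or range.

### The arm

A 6-joint arm with a two-finger parallel gripper is mounted at the origin on a cart in front of the work surface, level with it; the furniture and walls round the work are solid. World frame = base frame: x ahead of the robot, y to its left, z up, the work surface at z = 0. Lengths are in m, angles in degrees, forces in N, time in s.
With the tool pointing down it reaches from about 0.375 to 0.9 m from the base axis. Payload 3.1 kg.
Tool frame: the origin (TCP) lies on the centre line of the jaws, within the pads' length; the fingertips stand 17 mm ahead of it and the grasp point (between the pads) lies 2 mm behind it; z points along the fingers, y is the line along which they close (so a half turn about z gives the same grasp; the last joint's range is limited). The gripper opens to 87 mm and grips with 3 to 60 N. Pads are 19 mm wide; open, the fingers measure 117 mm over their backs; the gripper's body (75 mm by 190 mm) begins 51 mm behind the grasp point.
Start: joints at [66.033, 30.224, 82.088, -0, 67.689, -10.227], TCP at [0.148, 0.607, 0.24] pointing down, gripper open.
Joint ranges: [-176.69, 176.69], [-43.24, 126.21], [12.49, 139.97], [-82, 262], [0, 151.66], [-163.58, 163.58]. Speed limits (degrees/s): [159.86, 159.86, 180, 180, 180, 180].

### API

Orientations are given as a 3x3 rotation matrix whose columns are the frame's x, y, z axes.
In Python, from rig import bot, imaging, finder gives the robot as it stands. The module is installed in compiled form; this text tells all that it offers.
- The arm moves only by the tool play_rows, never from a script. Its argument "motion" is a list that holds one entry, the list of rows, each a list of 6 numbers: the shift along the tool's x, y, z in normalised numbers (1 is 750 mm), then the turn, a rotation vector about the tool's x, y, z in a scale on which 1.0 is 180 degrees. In form: [[[dx, dy, dz, wx, wy, wz], ...]]. A call has 1 to 8 rows; each row is the pose to reach, as a shift and turn from the pose commanded when the call began, along the tool's axes at that moment; what a row does not reach only later rows make up. A row lasts 1/12 s, in which the tool goes at most 41.7 mm and 7.16 degrees, less where a joint would pass 70% of its speed; a pose out of reach is approached as far as the arm can. A call with a gripper value outside its range is refused whole. "fingers" is the finger opening in m, from 0 to 0.087, set as the call begins (left out, the last holds). The fingers move at their own pace and stop on an object; the grip force is fixed at half the most. Time passes only in rows, so rows that repeat a pose let the fingers close. It gives the time, the measured TCP pose, the force, the opening and the grip force at its end, in the units of the state.
- bot.read_state(): the state, without advancing time (a new reading comes with each control period).
- imaging.capture(name): name is "side" or "top" or "wrist"; returns a dict with "frame" (384x512x3 uint8, red, green, blue), "camera_matrix" (3x3 intrinsics, pixels), "k1" (the pictures are not rectified: a ray, as slopes to the right and down, at radius r is drawn at 1 + k1 r^2 times it, then the intrinsics apply), "R" (3x3) and "t" (3): a world point X has camera coordinates R X + t. Camera axes: x right, y down, z forward; pixel columns grow to the right and rows downward; lengths in m; the calibration is good to about 2 mm. A picture is of the moment at which its call begins. There is no depth.
- bot.hand_in(): hands the job in; it is judged then, once.
Trained networks look in the newest picture that a camera, given by its name, has taken for a name from the list of things; names that differ only in an ending like _2 or _b are one class to them, and where a whole thing is asked for, a point or a joint stands for the part that bears it (a point fixed in the world has none). Each returns a list of dicts, best first, with "confidence" (0 to 1); they miss things now and then, are a little off and sometimes report something else, mostly with a low value. They report only what shows in the picture. A call takes as long as a camera call. They do not tell look-alikes from the thing itself.
- finder.recognise(camera, name): "at" ([x, y, z] in m, in world coordinates, good to about 4 mm: the middle of the surface that is visible of it).
- finder.outline_of(camera, name): "pixels" (384x512 bool, what is visible of it).
The state is a dict: "time_s": time; "joint_positions": joint angles; "qvel": joint speeds; "tau": joint torques, N m; "position": TCP position; "tcp_rot": TCP orientation; "force": force on the tool from outside, world axes, zero at the start; "moment": the same for the moment, N m; "opening": opening from 0.0 (shut) to 1.0 (fully open); "grasp_force": force on a finger pad.
Only numpy, scipy, OpenCV 4.12 (cv2) and the standard library are available. Lean on these libraries where they do the work, as an engineer would, in place of code of your own. Each camera call takes 0.05 s, during which the arm holds its last target. There are 200 camera calls.

## Working session

There is one attempt and no reset: what is moved stays moved. The work goes in short steps, Python scripts to look and compute and a tool call to move; the robot and the scene stay as the last step left them, time stands still between calls to the robot, and variables do not carry over. Pictures are saved under pics/ and viewed, at most 10 in all, crops included, and the job is handed in when it is done.

Besides the shell and the picture viewer there is one more tool, called by a JSON object that holds its "fn" and its "kwargs". play_rows: Moves the arm, as the interface text tells. Its arguments: {"type":"object","properties":{"motion":{"type":"array"},"fingers":{"type":"number"}},"required":["motion"]}

```bash
mkdir -p pics
cat > h.py <<'E'
from rig import bot, imaging, finder
import numpy as np, cv2
def ray(c,u,v):
    K=np.array(c["camera_matrix"]);k=c["k1"];d=np.array([(u-K[0,2])/K[0,0],(v-K[1,2])/K[1,1]]);s=d.copy()
    for _ in range(20): s=d/(1+k*(s@s))
    R=np.array(c["R"]);o=-R.T@np.array(c["t"]);return o,R.T@np.array([s[0],s[1],1])
def at(c,u,v,z):
    o,d=ray(c,u,v);return o+d*(z-o[2])/d[2]
def px(c,X):
    R=np.array(c["R"]);p=R@np.array(X)+np.array(c["t"]);s=p[:2]/p[2];s=s*(1+c["k1"]*(s@s));K=np.array(c["camera_matrix"])
    return np.array([K[0,0]*s[0]+K[0,2],K[1,1]*s[1]+K[1,2]])
E
python3 - <<'E'
from h import *
s=bot.read_state();print({k:np.round(v,3).tolist() for k,v in s.items()})
for n in ["top","side"]:
    c=imaging.capture(n);cv2.imwrite(f"pics/{n}0.png",cv2.resize(c["frame"][:,:,::-1],(800,600),interpolation=cv2.INTER_CUBIC))
    for o in ["regulator","reg_knob","knob_grip","knob_nose","lock_tab","pen_stand","pen","meas_disc","tin","objective_case","bottle","capillaries"]:
        print(n,o,[(np.round(r["at"],3).tolist(),round(r["confidence"],2),np.round(px(c,r["at"])).tolist()) for r in finder.recognise(n,o)])
E
```

```text
{'time_s': 0.0, 'joint_positions': [66.034, 30.279, 82.156, -0.002, 67.688, -10.226], 'qvel': [0.016, 0.083, 0.058, 0.04, -0.082, 0.008], 'tau': [-0.001, -44.004, -17.659, 0.063, 0.058, -0.0], 'position': [0.148, 0.606, 0.239], 'tcp_rot': [[-0.971, 0.237, -0.001], [0.237, 0.971, -0.002], [0.0, -0.002, -1.0]], 'force': [0.5, 0.178, -0.356], 'moment': [0.008, -0.028, 0.04], 'grasp_force': 0.0, 'opening': 0.998}
top regulator [([0.461, -0.152, 0.072], 0.9, [364.0, 207.0]), ([0.461, 0.311, 0.004], 0.19, [158.0, 217.0])]
top reg_knob [([0.464, -0.188, 0.082], 0.76, [381.0, 205.0])]
top knob_grip [([0.462, -0.188, 0.08], 0.8, [380.0, 206.0])]
top knob_nose [([0.458, -0.189, 0.075], 0.75, [381.0, 208.0])]
top lock_tab [([0.485, -0.115, 0.087], 0.6, [347.0, 196.0])]
top pen_stand [([0.371, 0.207, 0.018], 0.73, [203.0, 254.0]), ([0.455, 0.144, 0.01], 0.7, [229.0, 217.0])]
top pen [([0.462, -0.189, 0.077], 0.64, [381.0, 206.0]), ([0.461, 0.152, 0.164], 0.58, [222.0, 206.0])]
top meas_disc [([0.549, -0.017, 0.008], 0.66, [297.0, 176.0]), ([0.397, -0.006, 0.007], 0.61, [295.0, 240.0]), ([0.461, 
[... 751 characters left out ...]
 [135.0, 276.0])]
side lock_tab [([0.486, -0.114, 0.087], 0.69, [172.0, 254.0])]
side pen_stand [([0.487, 0.132, 0.01], 0.73, [257.0, 190.0])]
side pen [([0.467, 0.147, 0.139], 0.95, [256.0, 148.0]), ([0.461, 0.313, 0.007], 0.69, [299.0, 135.0])]
side meas_disc [([0.466, 0.04, 0.004], 0.77, [222.0, 213.0]), ([0.554, -0.014, 0.002], 0.77, [235.0, 256.0]), ([0.398, -0.006, 0.002], 0.49, [185.0, 209.0]), ([0.459, 0.314, 0.01], 0.43, [298.0, 134.0])]
side tin [([0.568, 0.215, 0.02], 0.8, [309.0, 185.0])]
side objective_case []
side bottle [([0.648, -0.091, 0.055], 0.64, [244.0, 307.0]), ([0.466, -0.19, 0.086], 0.5, [135.0, 276.0])]
side capillaries [([0.372, 0.195, 0.022], 0.94, [238.0, 141.0])]
```

View pics/top0.png

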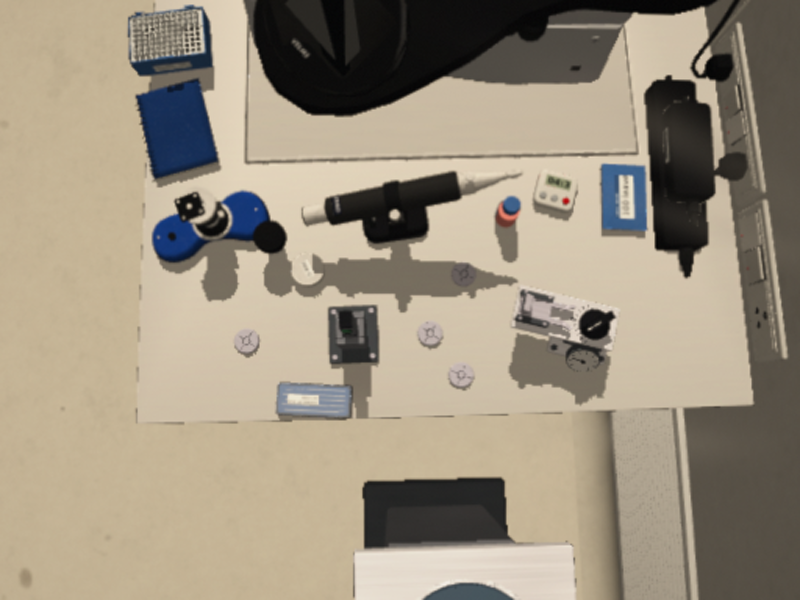

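View pics/side0.png

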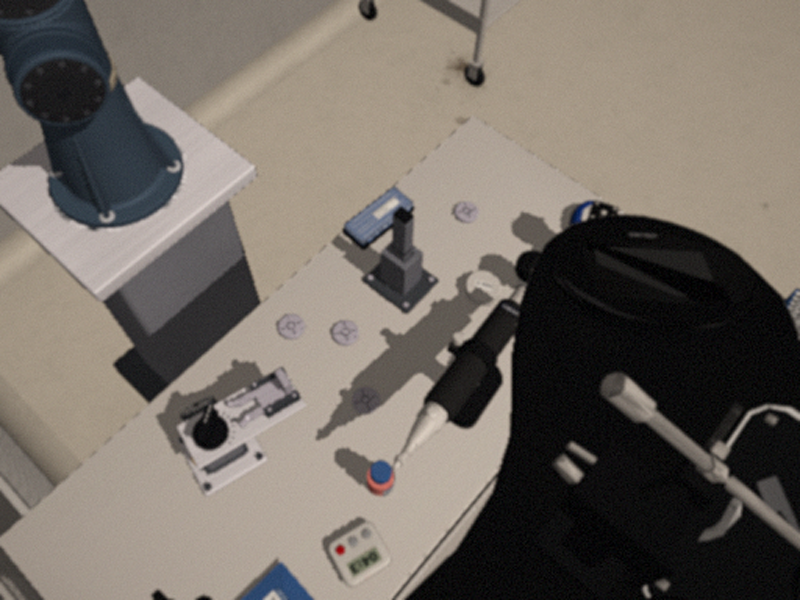

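The top view shows four disc look-alikes, in 512x384 pixels: (158,218), (275,213), (295,240) and (297,176). The leftmost in the robot's frame is (158,218), at y=+0.311. I'll confirm it in a crop, with the regulator alongside.

Run:
```python
from h import *
t=imaging.capture("top")["frame"];s=imaging.capture("side")["frame"]
def z(f,x,y,w,h,W,H): return cv2.resize(f[y:y+h,x:x+w,::-1],(W,H),interpolation=cv2.INTER_CUBIC)
A=z(t,320,175,80,60,400,300);B=z(s,105,230,100,75,400,300);C=z(t,138,198,40,40,300,300);D=z(s,280,115,40,40,300,300)
o=np.zeros((600,800,3),np.uint8);o[:300,:400]=A;o[:300,400:]=B;o[300:,:300]=C;o[300:,400:700]=D
cv2.imwrite("pics/crop1.png",o)
```

```text
(no output)
```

View pics/crop1.png

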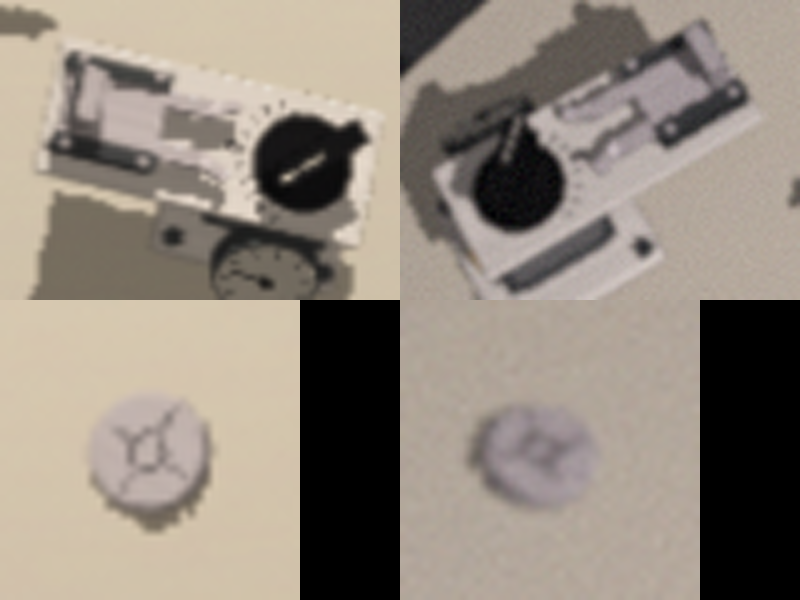

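The leftmost disc (top view (158,218)) is a plain steel disc with an engraved ring and cross, and it is the candidate farthest left. On the regulator, the white line runs lower-left from the knob's centre, which puts the knob at about 0.4 rad. I'll go over to the disc first.

```bash
cat >> h.py <<'E'
import json,os
from scipy.spatial.transform import Rotation as Ro
def Rdown(a): # tool down, y axis at angle a deg; x = y cross z
    a=np.radians(a);y=np.array([np.cos(a),np.sin(a),0]);z=np.array([0,0,-1.]);return np.column_stack([np.cross(y,z),y,z])
def load():
    return json.load(open("cmd.json")) if os.path.exists("cmd.json") else {"p":[0.148,0.607,0.24],"a":76.26}
def plan(p,a): # row from the commanded pose to pose p, y-angle a
    c=load();R=Rdown(c["a"]);d=R.T@(np.array(p)-c["p"]);print("row",np.round(d,4).tolist(),"wz",round(c["a"]-a,2))
def did(row): # record last row of a call
    c=load();R=Rdown(c["a"]);p=np.array(c["p"])+R@np.array(row[:3]);json.dump({"p":p.tolist(),"a":c["a"]-row[3]},open("cmd.json","w"));print("cmd",p.round(4),c["a"]-row[3])
E
python3 -c "
from h import *
plan([0.40,0.31,0.26],76.26)"
```

```text
row [-0.3153, -0.2286, -0.02] wz 0.0
```

The rows are not in the units I measure in: shifts go in shares of 750 mm and turns go in shares of 180 degrees. I convert before sending: -0.315 m / 0.75 = -0.42, -0.02 m / 0.75 = -0.0267.

{"fn": "play_rows", "kwargs": {"motion": [[[-0.42, -0.3047, -0.0267, 0, 0, 0], [-0.42, -0.3047, -0.0267, 0, 0, 0], [-0.42, -0.3047, -0.0267, 0, 0, 0], [-0.42, -0.3047, -0.0267, 0, 0, 0], [-0.42, -0.3047, -0.0267, 0, 0, 0], [-0.42, -0.3047, -0.0267, 0, 0, 0], [-0.42, -0.3047, -0.0267, 0, 0, 0], [-0.42, -0.3047, -0.0267, 0, 0, 0]]]}}

```text
time_s: 2.07
position: [0.3647, 0.3516, 0.2571]
tcp_rot: [[-0.971, 0.237, 0.001], [0.237, 0.971, 0.0], [-0.0, 0.001, -1.0]]
force: [1.3, 0.6, -0.2]
opening: 0.997
grasp_force: 0.0
```

{"fn": "play_rows", "kwargs": {"motion": [[[0, 0, 0, 0, 0, 0], [0, 0, 0, 0, 0, 0]]]}}

```text
time_s: 2.23
position: [0.3655, 0.3518, 0.257]
tcp_rot: [[-0.97, 0.243, 0.001], [0.243, 0.97, 0.001], [-0.0, 0.001, -1.0]]
force: [-0.8, 1.3, 0.4]
opening: 0.999
grasp_force: 0.0
```

```bash
cat >> h.py <<'E'
def sync():
    s=bot.read_state();R=np.array(s["tcp_rot"]);json.dump({"p":list(map(float,s["position"])),"a":float(np.degrees(np.arctan2(R[1,1],R[0,1])))},open("cmd.json","w"));print(load(),np.round(s["joint_positions"],1))
E
python3 - <<'E'
from h import *
sync()
c=imaging.capture("wrist");cv2.imwrite("pics/w1.png",c["frame"][:,:,::-1])
print(-np.array(c["R"]).T@c["t"],np.array(c["R"])[2])
for o in ["meas_disc","pen","pen_stand"]:
    print(o,[(np.round(r["at"],4).tolist(),round(r["confidence"],2),np.round(px(c,r["at"])).tolist()) for r in finder.recognise("wrist",o)])
plan([0.463,-0.190,0.25],34)
E
```

```text
{'p': [0.3655171311774552, 0.35175511087428085, 0.25697881004012846], 'a': 75.95749569890742} [ 31.3  19.9  97.6   0.   62.5 -44.7]
[0.29721928 0.36887199 0.4008317 ] [ 0.25058094 -0.06209367 -0.96610226]
meas_disc [([0.4542, 0.3168, 0.0048], 0.57, [247.0, 239.0])]
pen []
pen_stand [([0.4262, 0.1541, 0.0068], 0.63, [122.0, 248.0])]
row [-0.226, -0.5019, 0.007] wz 41.96
```

View pics/w1.png

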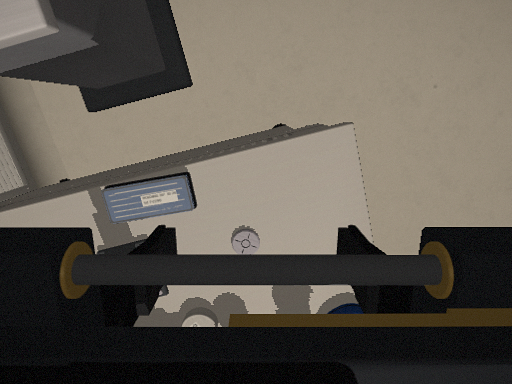

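The wrist picture shows the disc (ring with crossed lines) at (245,243), the capillary case at (150,198) and the tin at (200,320). Next I move over the regulator, turning on the way.

```bash
python3 -c "
from h import *
plan([0.48,-0.20,0.27],34)"
```

```text
row [-0.2449, -0.5075, -0.013] wz 41.96
```

To row units: -0.5075 m / 0.75 = -0.6767, -0.013 m / 0.75 = -0.0173, 42 degrees / 180 = 0.2333.

{"fn": "play_rows", "kwargs": {"motion": [[[-0.3267, -0.6767, -0.0173, 0, 0, 0.2333], [-0.3267, -0.6767, -0.0173, 0, 0, 0.2333], [-0.3267, -0.6767, -0.0173, 0, 0, 0.2333], [-0.3267, -0.6767, -0.0173, 0, 0, 0.2333], [-0.3267, -0.6767, -0.0173, 0, 0, 0.2333], [-0.3267, -0.6767, -0.0173, 0, 0, 0.2333], [-0.3267, -0.6767, -0.0173, 0, 0, 0.2333], [-0.3267, -0.6767, -0.0173, 0, 0, 0.2333]]]}}

```text
time_s: 3.1
position: [0.4331, 0.027, 0.2645]
tcp_rot: [[-0.566, 0.825, 0.0], [0.825, 0.566, 0.0], [-0.0, 0.0, -1.0]]
force: [0.8, 0.4, -0.2]
opening: 1.002
grasp_force: 0.0
```

```bash
python3 -c "
from h import *
sync();plan([0.48,-0.20,0.27],34)"
```

```text
{'p': [0.43307552939673205, 0.027034057471858337, 0.2645279261736088], 'a': 34.44144046919528} [-11.3  13.4 106.4   0.   60.3 -45.7]
row [-0.2138, -0.0897, -0.0055] wz 0.44
```

To row units: -0.214 m / 0.75 = -0.2853, -0.09 m / 0.75 = -0.12.

{"fn": "play_rows", "kwargs": {"motion": [[[-0.2853, -0.12, -0.0067, 0, 0, 0], [-0.2853, -0.12, -0.0067, 0, 0, 0], [-0.2853, -0.12, -0.0067, 0, 0, 0], [-0.2853, -0.12, -0.0067, 0, 0, 0], [-0.2853, -0.12, -0.0067, 0, 0, 0], [-0.2853, -0.12, -0.0067, 0, 0, 0], [-0.2853, -0.12, -0.0067, 0, 0, 0], [-0.2853, -0.12, -0.0067, 0, 0, 0]]]}}

```text
time_s: 3.77
position: [0.4798, -0.1999, 0.2689]
tcp_rot: [[-0.563, 0.826, -0.0], [0.826, 0.563, 0.001], [0.001, 0.0, -1.0]]
force: [-0.4, 0.5, 0.5]
opening: 1.005
grasp_force: 0.0
```

Run:
```python
from h import *
sync()
c=imaging.capture("wrist");cv2.imwrite("pics/w2.png",cv2.resize(c["frame"][:280,:,::-1],(800,437),interpolation=cv2.INTER_CUBIC))
np.save("w2.npy",{k:np.array(v) for k,v in c.items()},allow_pickle=True)
for o in ["reg_knob","regulator","lock_tab","knob_nose"]:
    print(o,[(np.round(r["at"],4).tolist(),round(r["confidence"],2),np.round(px(c,r["at"])).tolist()) for r in finder.recognise("wrist",o)])
```

```text
{'p': [0.47980001478422, -0.19988233137321335, 0.2689245422018174], 'a': 34.26164951440589} [-35.   20.   95.    0.   65.  -69.2]
reg_knob [([0.4616, -0.1889, 0.0779], 0.78, [248.0, 160.0])]
regulator [([0.4607, -0.1542, 0.0725], 0.94, [266.0, 132.0])]
lock_tab [([0.4802, -0.1113, 0.086], 0.61, [308.0, 107.0])]
knob_nose [([0.4597, -0.1856, 0.0794], 0.96, [248.0, 157.0])]
```

View pics/w2.png

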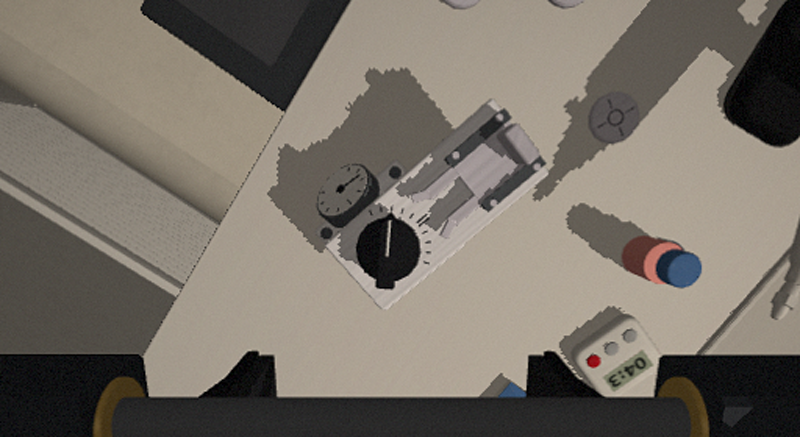

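The bar's nose is at about (390,216) in the 800-wide picture and its tail at about (385,288). The plate's corners are near (492,98), (553,163), (386,308) and (328,240), and the tab's top is near (522,140). I'll measure from these.

Run:
```python
from h import *
c=np.load("w2.npy",allow_pickle=True).item();k=512/800
P=[at(c,u*k,v*k,.072) for u,v in [(492,98),(553,163),(386,308),(328,240)]]
for p in P: print(p.round(4))
e=(P[0]+P[1]-P[2]-P[3])/2;print("len",np.linalg.norm(e),"yaw y",np.degrees(np.arctan2(e[1],e[0])), "w",np.linalg.norm(P[0]-P[1]),np.linalg.norm(P[3]-P[2]))
e/=np.linalg.norm(e);m=(P[2]+P[3])/2+e*.032; m2=(P[0]+P[1])/2-e*.114;print("axis",m,m2)
n=at(c,390*k,214*k,.107);t=at(c,385*k,288*k,.107);w1=at(c,390*k,220*k,.107);w0=at(c,386*k,257*k,.107)
for a,b in((n,t),(w1,w0)): print("nose/tail",a.round(4),b.round(4),np.linalg.norm(a-b),np.degrees(np.arctan2(*(a-b)[1::-1])))
print("axis by bar",n+(t-n)/np.linalg.norm(t-n)*.026)
print("tab",at(c,522*k,140*k,.1115))
f=c["frame"];g=f.sum(2)[125:195,220:280]  # knob segmentation: dark blob
m=(f.max(2)<60).astype(np.uint8);nb,l,st,ce=cv2.connectedComponentsWithStats(m)
i=l[160,245] or l[165,242];print(st[i],ce[i])
cv2.imwrite("pics/k.png",cv2.resize(f[125:195,215:285,::-1],(600,600),interpolation=cv2.INTER_CUBIC))
```

```text
[ 0.4626 -0.0721  0.072 ]
[ 0.5192 -0.0813  0.072 ]
[ 0.4839 -0.2238  0.072 ]
[ 0.4249 -0.2064  0.072 ]
len 0.14312512182218168 yaw y 75.21643394280522 w 0.05733285251201378 0.06147847805848183
axis [ 0.46255777 -0.1841735   0.072     ] [ 0.46182419 -0.18695321  0.072     ]
nose/tail [ 0.4489 -0.1656  0.107 ] [ 0.4717 -0.2051  0.107 ] 0.04555237737700669 120.06127391044959
nose/tail [ 0.4509 -0.1686  0.107 ] [ 0.4614 -0.1886  0.107 ] 0.022569210087659986 117.74938430070026
axis by bar [ 0.46191309 -0.18813847  0.107     ]
tab [ 0.48758048 -0.08842402  0.1115    ]
[ 228  137   41   48 1315] [247.78098859 160.55589354]
```

View pics/k.png

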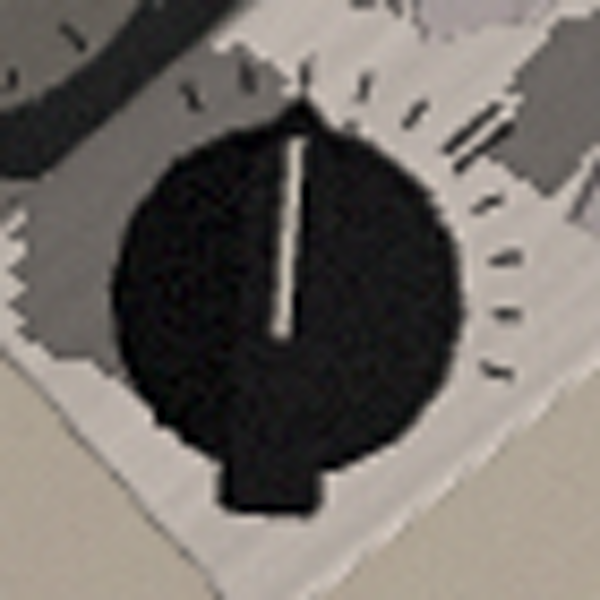

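The axis is at about (0.462,-0.187) and the regulator's +y at 75.3°; the tab's bearing and its 102 mm distance agree. The bar is at about 119°, so it needs roughly 44° clockwise. I'll approach with the closing axis at 29°.

```bash
python3 -c "
from h import *
plan([0.462,-0.187,0.135],29);plan([0.462,-0.187,0.1130],29)"
```

```text
row [0.0207, -0.0075, 0.1339] wz 5.26
row [0.0207, -0.0075, 0.1559] wz 5.26
```

To row units: 0.156 m / 0.75 = 0.208, 0.0207 m / 0.75 = 0.0276, 5.3 degrees / 180 = 0.0294.

{"fn": "play_rows", "kwargs": {"motion": [[[0.0276, -0.01, 0.04, 0, 0, 0.0294], [0.0276, -0.01, 0.0867, 0, 0, 0.0294], [0.0276, -0.01, 0.1333, 0, 0, 0.0294], [0.0276, -0.01, 0.1667, 0, 0, 0.0294], [0.0276, -0.01, 0.1867, 0, 0, 0.0294], [0.0276, -0.01, 0.2, 0, 0, 0.0294], [0.0276, -0.01, 0.208, 0, 0, 0.0294], [0.0276, -0.01, 0.208, 0, 0, 0.0294]]], "fingers": 0.045}}

```text
time_s: 4.68
position: [0.4613, -0.1866, 0.1128]
tcp_rot: [[-0.485, 0.875, -0.001], [0.875, 0.485, 0.001], [0.001, -0.001, -1.0]]
force: [-0.2, -0.5, 0.2]
opening: 0.54
grasp_force: 0.0
```

{"fn": "play_rows", "kwargs": {"motion": [[[0, 0, 0, 0, 0, 0], [0, 0, 0, 0, 0, 0], [0, 0, 0, 0, 0, 0], [0, 0, 0, 0, 0, 0], [0, 0, 0, 0, 0, 0], [0, 0, 0, 0, 0, 0]]], "fingers": 0.0}}

```text
time_s: 5.18
position: [0.4616, -0.1875, 0.1138]
tcp_rot: [[-0.484, 0.875, 0.001], [0.875, 0.484, -0.001], [-0.001, 0.0, -1.0]]
force: [-0.0, -0.4, -0.2]
opening: 0.151
grasp_force: 0.9
```

```bash
python3 -c "
from h import *
did([0.0207,-0.0075,0.156,5.3]);print({k:np.round(v,3).tolist() for k,v in bot.read_state().items()})"
```

```text
cmd [ 0.4619 -0.187   0.1129] 28.961649514405888
{'time_s': 5.183, 'joint_positions': [-34.982, 32.161, 106.594, -0.005, 41.195, -63.939], 'qvel': [0.024, 0.197, -0.053, -1.504, 0.724, -0.125], 'tau': [0.011, -37.382, -9.531, 0.008, 0.078, -0.001], 'position': [0.462, -0.188, 0.114], 'tcp_rot': [[-0.484, 0.875, 0.001], [0.875, 0.484, -0.001], [-0.001, 0.0, -1.0]], 'force': [-0.017, -0.356, -0.187], 'moment': [-0.185, 0.176, -0.041], 'grasp_force': 0.864, 'opening': 0.151}
```

{"fn": "play_rows", "kwargs": {"motion": [[[0, 0, 0, 0, 0, 0], [0, 0, 0, 0, 0, 0], [0, 0, 0, 0, 0, 0]]]}}

```text
time_s: 5.43
position: [0.4612, -0.1877, 0.1137]
tcp_rot: [[-0.485, 0.875, -0.0], [0.875, 0.485, -0.001], [-0.0, -0.0, -1.0]]
force: [-2.7, -1.4, 5.6]
opening: 0.134
grasp_force: 30.0
```

To row units: 43.7 degrees / 180 = 0.2428.

{"fn": "play_rows", "kwargs": {"motion": [[[0, 0, 0, 0, 0, 0.0333], [0, 0, 0, 0, 0, 0.0667], [0, 0, 0, 0, 0, 0.1], [0, 0, 0, 0, 0, 0.1333], [0, 0, 0, 0, 0, 0.1667], [0, 0, 0, 0, 0, 0.2], [0, 0, 0, 0, 0, 0.2222], [0, 0, 0, 0, 0, 0.2428]]]}}

```text
time_s: 6.1
position: [0.4623, -0.1876, 0.1138]
tcp_rot: [[0.258, 0.966, 0.002], [0.966, -0.258, -0.001], [-0.0, 0.002, -1.0]]
force: [-0.3, 1.0, 3.9]
opening: 0.133
grasp_force: 30.0
```

{"fn": "play_rows", "kwargs": {"motion": [[[0, 0, 0, 0, 0, 0], [0, 0, 0, 0, 0, 0]]]}}

```text
time_s: 6.27
position: [0.4623, -0.1876, 0.1138]
tcp_rot: [[0.253, 0.967, 0.002], [0.967, -0.253, -0.001], [-0.0, 0.002, -1.0]]
force: [1.5, -0.7, 4.5]
opening: 0.136
grasp_force: 30.0
```

```bash
python3 -c "
from h import *
did([0,0,0,43.7]);print({k:np.round(v,3).tolist() for k,v in bot.read_state().items()})"
```

```text
cmd [ 0.4619 -0.187   0.1129] -14.738350485594115
{'time_s': 6.267, 'joint_positions': [-34.965, 32.179, 106.55, 0.051, 41.153, -20.319], 'qvel': [-0.042, -0.046, 0.05, 0.02, 0.021, -0.189], 'tau': [-0.134, -34.804, -8.352, -0.108, 0.194, -0.011], 'position': [0.462, -0.188, 0.114], 'tcp_rot': [[0.253, 0.967, 0.002], [0.967, -0.253, -0.001], [-0.0, 0.002, -1.0]], 'force': [1.458, -0.676, 4.479], 'moment': [-0.052, -0.067, -0.019], 'grasp_force': 30.007, 'opening': 0.136}
```

To row units: -0.15 m / 0.75 = -0.2, -0.04 m / 0.75 = -0.0533.

{"fn": "play_rows", "kwargs": {"motion": [[[0, 0, 0, 0, 0, 0], [0, 0, 0, 0, 0, 0], [0, 0, 0, 0, 0, 0], [0, 0, -0.0133, 0, 0, 0], [0, 0, -0.0533, 0, 0, 0], [0, 0, -0.1067, 0, 0, 0], [0, 0, -0.16, 0, 0, 0], [0, 0, -0.2, 0, 0, 0]]], "fingers": 0.045}}

```text
time_s: 6.93
position: [0.4617, -0.1875, 0.2667]
tcp_rot: [[0.254, 0.967, 0.002], [0.967, -0.254, -0.001], [-0.001, 0.002, -1.0]]
force: [1.0, -1.4, -1.3]
opening: 0.506
grasp_force: 0.0
```

{"fn": "play_rows", "kwargs": {"motion": [[[0, 0, 0, 0, 0, 0], [0, 0, 0, 0, 0, 0]]], "fingers": 0.0}}

```text
time_s: 7.1
position: [0.4622, -0.1878, 0.2656]
tcp_rot: [[0.254, 0.967, 0.004], [0.967, -0.254, -0.003], [-0.002, 0.005, -1.0]]
force: [0.2, 0.3, 1.0]
opening: 0.437
grasp_force: 0.0
```

Run:
```python
from h import *
did([0,0,-.15,0]);print(bot.read_state()["position"])
c=imaging.capture("wrist");np.save("w3.npy",{k:np.array(v) for k,v in c.items()},allow_pickle=True)
u,v=px(c,[.475,-.14,.09]).astype(int);print(u,v);u0=max(0,u-80);v0=max(0,v-80);print(u0,v0)
cv2.imwrite("pics/w3.png",cv2.resize(c["frame"][v0:v0+120,u0:u0+160,::-1],(800,600),interpolation=cv2.INTER_CUBIC))
```

```text
cmd [ 0.4619 -0.187   0.2629] -14.738350485594115
[ 0.46215311 -0.18776876  0.26564043]
255 131
175 51
```

View pics/w3.png

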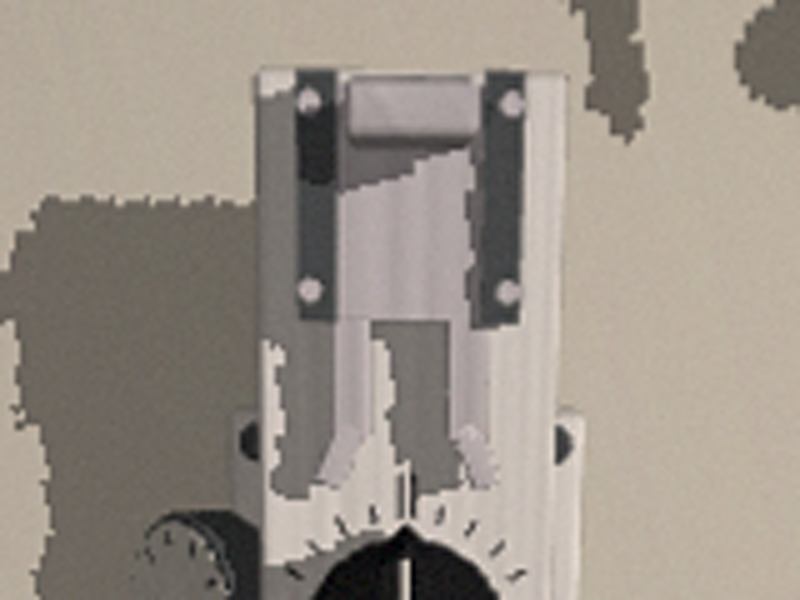

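The nose (406,525 in the crop) stands exactly at the double-line mark (405,495). The tab's top is centred at about (415,106). Next is the push.

Run:
```python
from h import *
c=np.load("w3.npy",allow_pickle=True).item()
t=at(c,175+415/5,51+106/5,.1115);n=at(c,175+406/5,51+525/5,.107);print("tab",t,"nose",n)
e=np.array([np.cos(np.radians(75.3)),np.sin(np.radians(75.3)),0]);A=np.array([.462,-.1875,0]);print("tab rel",(t-A)@e,np.cross(e,(t-A))[2], "nose",(n-A)@e)
for d,z in((.135,.25),(.135,.115),(.0865,.115)): p=A+e*d;plan([p[0]+.001,p[1],z],-14.74)
sync()
```

```text
tab [ 0.48994019 -0.09024349  0.1115    ] nose [ 0.46976897 -0.16100264  0.107     ]
tab rel 0.1011631293263887 -0.002346030838639424 nose 0.027601483266990343
row [0.1348, 0.0011, 0.0129] wz 0.0
row [0.1348, 0.0011, 0.1479] wz 0.0
row [0.0863, 0.0011, 0.1479] wz 0.0
{'p': [0.4610897051676471, -0.18708810223131533, 0.26387180084847667], 'a': -14.724821818095142} [-35.   18.6  98.4  -0.   63.  -20.2]
```

To row units: 0.148 m / 0.75 = 0.1973, 0.138 m / 0.75 = 0.184.

{"fn": "play_rows", "kwargs": {"motion": [[[0.0533, 0.0013, 0, 0, 0, 0], [0.1067, 0.0013, 0, 0, 0, 0], [0.1533, 0.0013, 0, 0, 0, 0], [0.184, 0.0013, 0.0267, 0, 0, 0], [0.184, 0.0013, 0.08, 0, 0, 0], [0.184, 0.0013, 0.1333, 0, 0, 0], [0.184, 0.0013, 0.1733, 0, 0, 0], [0.184, 0.0013, 0.1973, 0, 0, 0]]], "fingers": 0.0}}

```text
time_s: 7.82
position: [0.4936, -0.0525, 0.1105]
tcp_rot: [[0.254, 0.967, -0.01], [0.967, -0.254, 0.003], [0.001, -0.01, -1.0]]
force: [-0.4, 0.4, -0.1]
opening: 0.007
grasp_force: 0.0
```

To row units: -0.03 m / 0.75 = -0.04, -0.01 m / 0.75 = -0.0133.

{"fn": "play_rows", "kwargs": {"motion": [[[0, 0, 0, 0, 0, 0], [-0.0133, 0, 0, 0, 0, 0], [-0.02, 0, 0, 0, 0, 0], [-0.0267, 0, 0, 0, 0, 0], [-0.0333, 0, 0, 0, 0, 0], [-0.04, 0, 0, 0, 0, 0]]]}}

```text
time_s: 8.32
position: [0.4904, -0.0838, 0.1164]
tcp_rot: [[0.255, 0.967, 0.003], [0.967, -0.255, -0.0], [0.0, 0.003, -1.0]]
force: [1.0, 3.1, 1.4]
opening: 0.0
grasp_force: 1.1
```

To row units: -0.02 m / 0.75 = -0.0267, -0.018 m / 0.75 = -0.024.

{"fn": "play_rows", "kwargs": {"motion": [[[-0.0053, 0, 0, 0, 0, 0], [-0.0107, 0, 0, 0, 0, 0], [-0.016, 0, 0, 0, 0, 0], [-0.02, 0, 0, 0, 0, 0], [-0.024, 0, 0, 0, 0, 0], [-0.0267, 0, 0, 0, 0, 0]]]}}

```text
time_s: 8.82
position: [0.4848, -0.1029, 0.1154]
tcp_rot: [[0.255, 0.967, 0.0], [0.967, -0.255, -0.0], [-0.0, 0.0, -1.0]]
force: [1.2, 1.9, 1.8]
opening: 0.002
grasp_force: 1.0
```

To row units: -0.003 m / 0.75 = -0.004, -0.002 m / 0.75 = -0.0027.

{"fn": "play_rows", "kwargs": {"motion": [[[-0.0013, 0, 0, 0, 0, 0], [-0.0027, 0, 0, 0, 0, 0], [-0.004, 0, 0, 0, 0, 0], [-0.004, 0, 0, 0, 0, 0]]]}}

```text
time_s: 9.15
position: [0.484, -0.1055, 0.1153]
tcp_rot: [[0.254, 0.967, -0.0], [0.967, -0.254, -0.0], [-0.0, -0.0, -1.0]]
force: [1.4, 1.0, 0.4]
opening: 0.006
grasp_force: 0.6
```

{"fn": "play_rows", "kwargs": {"motion": [[[-0.0013, 0, 0, 0, 0, 0], [-0.0027, 0, 0, 0, 0, 0], [-0.0027, 0, 0, 0, 0, 0]]]}}

```text
time_s: 9.4
position: [0.4836, -0.107, 0.1153]
tcp_rot: [[0.255, 0.967, 0.0], [0.967, -0.255, 0.001], [0.001, -0.0, -1.0]]
force: [2.4, 3.4, 0.9]
opening: 0.002
grasp_force: 2.1
```

To row units: -0.002 m / 0.75 = -0.0027, -0.001 m / 0.75 = -0.0013.

{"fn": "play_rows", "kwargs": {"motion": [[[-0.0013, 0, 0, 0, 0, 0], [-0.0027, 0, 0, 0, 0, 0], [-0.0027, 0, 0, 0, 0, 0]]]}}

```text
time_s: 9.65
position: [0.4835, -0.1072, 0.1153]
tcp_rot: [[0.257, 0.966, 0.001], [0.966, -0.257, 0.004], [0.004, 0.0, -1.0]]
force: [4.9, 10.0, 1.4]
opening: 0.009
grasp_force: 5.6
```

To row units: -0.002 m / 0.75 = -0.0027, -0.001 m / 0.75 = -0.0013.

{"fn": "play_rows", "kwargs": {"motion": [[[-0.0013, 0, 0, 0, 0, 0], [-0.0027, 0, 0, 0, 0, 0], [-0.0027, 0, 0, 0, 0, 0]]]}}

```text
time_s: 9.9
position: [0.4834, -0.1075, 0.1154]
tcp_rot: [[0.258, 0.966, 0.002], [0.966, -0.258, 0.006], [0.007, 0.0, -1.0]]
force: [7.1, 15.8, 1.5]
opening: 0.004
grasp_force: 9.0
```

Firm stop at about 83 mm, where the home position is expected. I'll back off, rise and look.

To row units: -0.14 m / 0.75 = -0.1867, -0.08 m / 0.75 = -0.1067.

{"fn": "play_rows", "kwargs": {"motion": [[[0.0267, 0, 0, 0, 0, 0], [0.0267, 0, -0.04, 0, 0, 0], [0.0267, 0, -0.0933, 0, 0, 0], [0, 0, -0.1467, 0, 0, 0], [-0.04, 0, -0.1867, 0, 0, 0], [-0.08, 0, -0.1867, 0, 0, 0], [-0.1067, 0, -0.1867, 0, 0, 0], [-0.1067, 0, -0.1867, 0, 0, 0]]]}}

```text
time_s: 10.57
position: [0.4616, -0.1927, 0.2563]
tcp_rot: [[0.258, 0.966, 0.001], [0.966, -0.258, -0.004], [-0.004, 0.002, -1.0]]
force: [0.2, 0.2, -0.2]
opening: 0.007
grasp_force: 0.0
```

Run:
```python
from h import *
sync()
c=imaging.capture("wrist");f=c["frame"]
u,v=px(c,[.475,-.14,.09]).astype(int);u0=max(0,u-80);v0=max(0,v-60);print(u0,v0)
cv2.imwrite("pics/w4.png",cv2.resize(f[v0:v0+120,u0:u0+160,::-1],(800,600),interpolation=cv2.INTER_CUBIC))
# pen: refine with top & side
for n in ["top","side"]:
    c=imaging.capture(n)
    for o in ["pen","pen_stand"]:
        print(n,o,[(np.round(r["at"],4).tolist(),round(r["confidence"],2),np.round(px(c,r["at"])).tolist()) for r in finder.recognise(n,o)])
plan([.44,.13,.30],90)
```

```text
{'p': [0.4615971862567838, -0.1927351968240582, 0.2562610135434569], 'a': -14.924881567469328} [-35.4  19.3  98.6  -0.2  61.9 -20.4]
175 66
top pen [([0.4617, 0.1505, 0.1639], 0.68, [222.0, 205.0])]
top pen_stand [([0.4548, 0.1462, 0.0099], 0.69, [229.0, 217.0]), ([0.5657, 0.2144, 0.0168], 0.6, [199.0, 170.0])]
side pen [([0.4676, 0.1462, 0.1371], 0.88, [256.0, 149.0]), ([0.4681, -0.1949, 0.0918], 0.69, [132.0, 278.0])]
side pen_stand [([0.4845, 0.1329, 0.0109], 0.91, [257.0, 189.0])]
row [0.3063, -0.104, -0.0437] wz -104.92
```

View pics/w4.png

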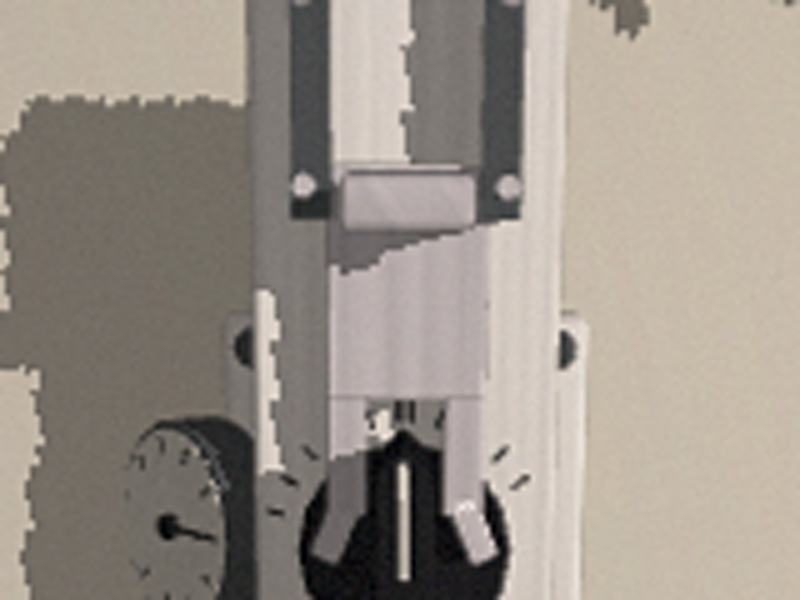

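The fork straddles the bar, with its arms at (345,500) and (465,500) either side of the white line at (404,520), and the tab is at the inner end of the rails. Lock home. Now the pen.

To row units: 0.32 m / 0.75 = 0.4267, -0.05 m / 0.75 = -0.0667, -56 degrees / 180 = -0.3111.

{"fn": "play_rows", "kwargs": {"motion": [[[0.0533, -0.0133, -0.0133, 0, 0, -0.0389], [0.1067, -0.0267, -0.0267, 0, 0, -0.0778], [0.16, -0.04, -0.04, 0, 0, -0.1167], [0.2133, -0.0533, -0.0533, 0, 0, -0.1556], [0.2667, -0.0667, -0.0533, 0, 0, -0.1944], [0.32, -0.0733, -0.0533, 0, 0, -0.2333], [0.3733, -0.08, -0.0533, 0, 0, -0.2722], [0.4267, -0.08, -0.0533, 0, 0, -0.3111]]], "fingers": 0.05}}

```text
time_s: 11.58
position: [0.4839, 0.1393, 0.2954]
tcp_rot: [[-0.666, 0.746, -0.001], [0.746, 0.666, -0.0], [0.001, -0.001, -1.0]]
force: [1.2, -0.4, -0.5]
opening: 0.518
grasp_force: 0.0
```

To row units: -48.9 degrees / 180 = -0.2717.

{"fn": "play_rows", "kwargs": {"motion": [[[0, 0, 0, 0, 0, -0.0389], [0, 0, 0, 0, 0, -0.0778], [0, 0, 0, 0, 0, -0.1167], [0, 0, 0, 0, 0, -0.1556], [0, 0, 0, 0, 0, -0.1944], [0, 0, 0, 0, 0, -0.2333], [0, 0, 0, 0, 0, -0.2717], [0, 0, 0, 0, 0, -0.2717]]]}}

```text
time_s: 12.25
position: [0.485, 0.1369, 0.295]
tcp_rot: [[-1.0, -0.006, -0.001], [-0.006, 1.0, -0.0], [0.001, -0.0, -1.0]]
force: [-0.3, 0.3, 0.6]
opening: 0.571
grasp_force: 0.0
```

Run:
```python
from h import *
sync()
c=imaging.capture("wrist");np.save("w5.npy",{k:np.array(v) for k,v in c.items()},allow_pickle=True)
for o in ["pen","pen_stand","meas_disc"]:
    print(o,[(np.round(r["at"],4).tolist(),round(r["confidence"],2),np.round(px(c,r["at"])).tolist()) for r in finder.recognise("wrist",o)])
cv2.imwrite("pics/w5.png",cv2.resize(c["frame"][:,:,::-1],(800,600),interpolation=cv2.INTER_CUBIC))
```

```text
{'p': [0.4850433464285772, 0.13691739487897325, 0.2950467104220791], 'a': 90.36327058149678} [  3.   17.   95.1  -0.   68.  -87.3]
pen [([0.4593, 0.1543, 0.1652], 0.56, [277.0, 164.0])]
pen_stand [([0.4503, 0.1454, 0.0084], 0.69, [263.0, 138.0]), ([0.4589, 0.3085, 0.0067], 0.36, [385.0, 145.0])]
meas_disc [([0.4641, 0.0392, 0.006], 0.69, [183.0, 147.0]), ([0.5554, -0.0135, 0.0086], 0.63, [149.0, 213.0]), ([0.4011, -0.0063, 0.0048], 0.58, [146.0, 98.0]), ([0.4573, 0.3154, 0.0039], 0.57, [390.0, 144.0])]
```

View pics/w5.png

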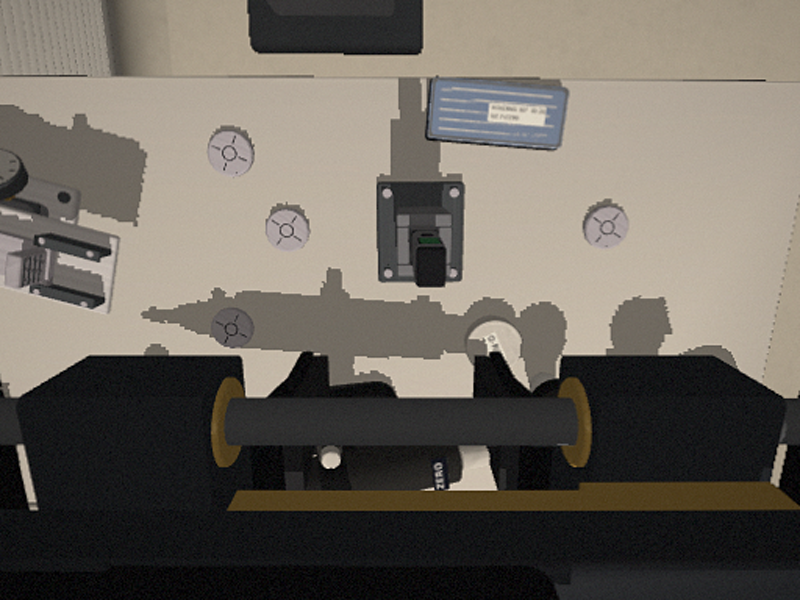

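Stand foot corners are (377,182), (465,182), (463,280) and (378,282), so it has nearly no yaw. The pen cap's top is centred at about (430,267), and the target disc's ring is at about (607,227).

Run:
```python
from h import *
c=np.load("w5.npy",allow_pickle=True).item();k=.64
F=[at(c,u*k,v*k,.008) for u,v in [(377,182),(465,182),(463,280),(378,282)]];print(np.round(F,4)[:,:2],np.mean(F,0))
f=c["frame"]
m=(f.max(2)<70).astype(np.uint8)
print("cap",at(c,430*k,267*k,.168), [at(c,u*k,267*k,.168)[1].round(4) for u in(414,446)],[at(c,430*k,v*k,.168)[0].round(4) for v in(248,287)])
# disc centre: bright blob vs table by ellipse
g=cv2.cvtColor(f,cv2.COLOR_RGB2HSV)[120:170,365:415]
u0,v0=607*k,227*k;print("ring",at(c,u0,v0,.006))
r=finder.outline_of("wrist","meas_disc")
for q in r:
    ys,xs=np.nonzero(q["pixels"]);print(q["confidence"],xs.mean(),ys.mean(),len(xs),at(c,xs.mean()+.0,ys.mean(),.005))
cv2.imwrite("pics/w5c.png",np.hstack([cv2.resize(f[145:190,250:300,::-1],(400,360),interpolation=cv2.INTER_CUBIC),cv2.resize(f[125:165,365:410,::-1],(400,360),interpolation=cv2.INTER_CUBIC)]))
```

```text
[[0.4233 0.117 ]
 [0.4228 0.1901]
 [0.5059 0.1916]
 [0.5082 0.1174]] [0.46506902 0.15402567 0.008     ]
cap [0.4649982  0.15291714 0.168     ] [np.float64(0.1442), np.float64(0.1616)] [np.float64(0.4546), np.float64(0.4762)]
ring [0.45928047 0.31313922 0.006     ]
0.95 147.855871886121 209.19039145907473 562 [ 0.55104807 -0.01539569  0.005     ]
0.85 387.34603174603177 144.54126984126984 630 [0.45841404 0.31191813 0.005     ]
0.76 183.3875968992248 146.4217054263566 645 [0.46279862 0.03920573 0.005     ]
0.75 147.25238744884038 97.58526603001364 733 [ 0.40039504 -0.00427055  0.005     ]
0.44 317.2558455682436 72.04078303425774 3678 [0.36805922 0.21319349 0.005     ]
```

View pics/w5c.png

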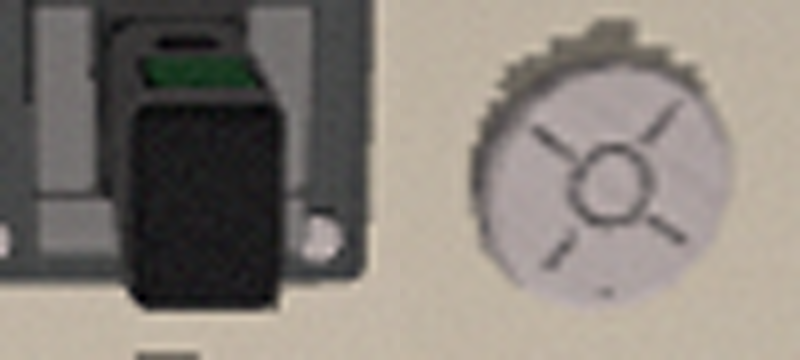

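The cap is centred at (0.4645,0.153), matching the stand's centre of (0.465,0.154). The ring is clean and central on the disc, at (0.459,0.313).

```bash
python3 -c "
from h import *
plan([.4645,.1533,.18],90);plan([.4645,.1533,.1265],90)"
```

```text
row [0.0204, 0.0165, 0.115] wz 0.36
row [0.0204, 0.0165, 0.1685] wz 0.36
```

To row units: 0.1685 m / 0.75 = 0.2247, 0.0204 m / 0.75 = 0.0272, 0.4 degrees / 180 = 0.0022.

{"fn": "play_rows", "kwargs": {"motion": [[[0.0272, 0.022, 0.0133, 0, 0, 0.0022], [0.0272, 0.022, 0.04, 0, 0, 0.0022], [0.0272, 0.022, 0.08, 0, 0, 0.0022], [0.0272, 0.022, 0.12, 0, 0, 0.0022], [0.0272, 0.022, 0.16, 0, 0, 0.0022], [0.0272, 0.022, 0.1933, 0, 0, 0.0022], [0.0272, 0.022, 0.2133, 0, 0, 0.0022], [0.0272, 0.022, 0.2247, 0, 0, 0.0022]]]}}

```text
time_s: 13.17
position: [0.464, 0.1525, 0.1248]
tcp_rot: [[-1.0, 0.005, -0.004], [0.005, 1.0, -0.0], [0.004, -0.0, -1.0]]
force: [1.0, 0.2, 1.5]
opening: 0.578
grasp_force: 0.0
```

{"fn": "play_rows", "kwargs": {"motion": [[[0, 0, 0, 0, 0, 0], [0, 0, 0, 0, 0, 0], [0, 0, 0, 0, 0, 0], [0, 0, 0, 0, 0, 0], [0, 0, 0, 0, 0, 0], [0, 0, 0, 0, 0, 0], [0, 0, 0, 0, 0, 0], [0, 0, 0, 0, 0, 0]]], "fingers": 0.0}}

```text
time_s: 13.83
position: [0.4656, 0.1527, 0.1276]
tcp_rot: [[-1.0, 0.004, 0.002], [0.004, 1.0, 0.0], [-0.002, 0.0, -1.0]]
force: [-0.1, -0.1, 5.9]
opening: 0.204
grasp_force: 30.0
```

```bash
python3 -c "
from h import *
did([0.0204,0.0165,0.1685,.4]);print({k:np.round(v,4).tolist() for k,v in bot.read_state().items()})"
```

```text
cmd [0.4645 0.1533 0.1265] 89.96327058149677
{'time_s': 13.8333, 'joint_positions': [5.0636, 30.2726, 107.248, 0.0005, 42.3829, -84.6969], 'qvel': [0.0453, 0.0028, -0.0651, 0.0119, 0.1319, -0.0168], 'tau': [-0.0644, -33.6766, -9.2241, -0.0296, -0.0723, -0.0005], 'position': [0.4656, 0.1527, 0.1276], 'tcp_rot': [[-1.0, 0.0042, 0.0017], [0.0042, 1.0, 0.0002], [-0.0017, 0.0002, -1.0]], 'force': [-0.0676, -0.1327, 5.9131], 'moment': [0.0245, 0.1099, 0.0063], 'grasp_force': 29.9921, 'opening': 0.2043}
```

To row units: -0.11 m / 0.75 = -0.1467, -0.1 m / 0.75 = -0.1333.

{"fn": "play_rows", "kwargs": {"motion": [[[0, 0, -0.0053, 0, 0, 0], [0, 0, -0.0187, 0, 0, 0], [0, 0, -0.0373, 0, 0, 0], [0, 0, -0.06, 0, 0, 0], [0, 0, -0.0867, 0, 0, 0], [0, 0, -0.1133, 0, 0, 0], [0, 0, -0.1333, 0, 0, 0], [0, 0, -0.1467, 0, 0, 0]]]}}

```text
time_s: 14.5
position: [0.4653, 0.1526, 0.2383]
tcp_rot: [[-1.0, 0.004, 0.002], [0.004, 1.0, 0.0], [-0.002, 0.0, -1.0]]
force: [0.2, -0.1, -0.5]
opening: 0.205
grasp_force: 30.0
```

To row units: 0.1 m / 0.75 = 0.1333, 0.095 m / 0.75 = 0.1267.

{"fn": "play_rows", "kwargs": {"motion": [[[0, 0, 0, 0, 0, 0], [0, 0.0133, 0, 0, 0, 0], [0, 0.04, 0, 0, 0, 0], [0, 0.0733, 0, 0, 0, 0], [0, 0.1067, 0, 0, 0, 0], [0, 0.1267, 0, 0, 0, 0], [0, 0.1333, 0, 0, 0, 0], [0, 0.1333, 0, 0, 0, 0]]]}}

```text
time_s: 15.17
position: [0.4645, 0.2538, 0.2355]
tcp_rot: [[-1.0, 0.002, -0.002], [0.002, 1.0, -0.001], [0.002, -0.001, -1.0]]
force: [-0.8, 0.2, -1.6]
opening: 0.21
grasp_force: 30.0
```

Run:
```python
from h import *
did([0,0,-.11,0]);did([0,.1,0,0]);s=bot.read_state();print({k:np.round(s[k],4).tolist() for k in("position","tcp_rot","force","moment","opening","grasp_force")})
c=imaging.capture("wrist");np.save("w6.npy",{k:np.array(v) for k,v in c.items()},allow_pickle=True)
f=c["frame"]
for o in ["meas_disc","pen","tip_end"]:
    print(o,[(np.round(r["at"],4).tolist(),round(r["confidence"],2),np.round(px(c,r["at"])).tolist()) for r in finder.recognise("wrist",o)])
for q in finder.outline_of("wrist","meas_disc"):
    ys,xs=np.nonzero(q["pixels"]);print(q["confidence"],xs.mean(),ys.mean(),len(xs),at(c,xs.mean(),ys.mean(),.005))
for n in ["side","top"]:
    d=imaging.capture(n);np.save(n+"6.npy",{k:np.array(v) for k,v in d.items()},allow_pickle=True)
    for o in ["pen","tip_end","spot","meas_disc"]:
        print(n,o,[(np.round(r["at"],4).tolist(),round(r["confidence"],2),np.round(px(d,r["at"])).tolist()) for r in finder.recognise(n,o)])
```

```text
cmd [0.4645 0.1533 0.2365] 89.96327058149677
cmd [0.4646 0.2533 0.2365] 89.96327058149677
{'position': [0.4645, 0.2538, 0.2355], 'tcp_rot': [[-1.0, 0.0018, -0.0025], [0.0018, 1.0, -0.0006], [0.0025, -0.0006, -1.0]], 'force': [-0.8103, 0.1666, -1.646], 'moment': [0.0505, 0.0009, -0.0013], 'opening': 0.2098, 'grasp_force': 29.9924}
meas_disc [([0.4036, -0.003, 0.0042], 0.95, [31.0, 119.0]), ([0.5544, -0.0152, 0.0098], 0.82, [40.0, 244.0]), ([0.4613, 0.038, 0.0063], 0.68, [73.0, 170.0]), ([0.4556, 0.3153, 0.004], 0.64, [309.0, 164.0])]
pen [([0.4549, 0.2577, 0.2494], 0.57, [265.0, 253.0])]
tip_end []
0.96 29.496746203904554 116.7060737527115 922 [ 0.40069846 -0.00321116  0.005     ]
0.93 75.57228195937873 170.62246117084825 837 [0.4627413  0.04045872 0.005     ]
0.85 43.082191780821915 240.37747336377473 657 [ 0.55112342 -0.01332393  0.005     ]
0.78 306.9142512077295 167.024154589372 828 [0.45891452 0.31307404 0.005     ]
side pen [([0.4707, 0.2443, 0.1932], 0.78, [291.0, 103.0]), ([0.4775, -0.1432, 0.087], 0.64, [157.0, 262.0])]
side tip_end []
side spot [([0.4597, 0.3117, 0.0058], 0.72, [298.0, 135.0]), ([0.5538, -0.0188, 0.0055], 0.72, [233.0, 257.0]), ([0.4643, 0.0335, 0.0018], 0.63, [220.0, 215.0]), ([0.3999, -0.0086, 0.0041], 0.55, [185.0, 209.0])]
side meas_disc [([0.4636, 0.0393, 0.0062], 0.63, [221.0, 212.0]), ([0.5552, -0.0145, 0.0012], 0.61, [235.0, 257.0]), ([0.4616, 0.3101, 0.0062], 0.55, [298.0, 136.0]), ([0.3997, -0.008, 0.0052], 0.53, [185.0, 209.0])]
top pen []
top tip_end []
top spot [([0.4646, 0.0392, 0.006], 0.66, [275.0, 212.0]), ([0.4026, -0.0068, 0.0099], 0.56, [296.0, 238.0]), ([0.5506, -0.019, 0.0081], 0.44, [298.0, 175.0])]
top meas_disc [([0.398, -0.0081, 0.0077], 0.74, [296.0, 240.0]), ([0.4618, 0.0396, 0.0103], 0.59, [275.0, 213.0]), ([0.5524, -0.0174, 0.0058], 0.56, [297.0, 174.0])]
```

Run:
```python
from h import *
s=bot.read_state();P=np.array(s["position"]);R=np.array(s["tcp_rot"])
for n in ["side","wrist"]:
    c=imaging.capture(n)
    for z in (.1176,.1076,.08,.05): print(n,"proj",z,px(c,P+R@[0,0,z]).round(1))
    for q in finder.outline_of(n,"pen")[:1]:
        m=q["pixels"];ys,xs=np.nonzero(m);print(q["confidence"],len(xs),ys.min(),ys.max())
        for y in range(ys.min(),ys.max()+1,2): r=xs[ys==y];print((y,r.min(),r.max()) if len(r) else y,end=" ")
        print()
    g=c["frame"].max(2)
    u,v=px(c,P+R@[0,0,.11]).astype(int);print(g[v-14:v+10:2,u-9:u+10])
```

```text
side proj 0.1176 [288.3 122.2]
side proj 0.1076 [288.7 119.3]
side proj 0.08 [289.8 110.9]
side proj 0.05 [291.1 101.3]
0.8 253 86 119
(86, np.int64(297), np.int64(299)) (88, np.int64(296), np.int64(299)) (90, np.int64(295), np.int64(298)) (92, np.int64(295), np.int64(298)) (94, np.int64(295), np.int64(298)) (96, np.int64(286), np.int64(297)) (98, np.int64(286), np.int64(297)) (100, np.int64(285), np.int64(297)) (102, np.int64(285), np.int64(296)) (104, np.int64(285), np.int64(296)) (106, np.int64(285), np.int64(296)) (108, np.int64(285), np.int64(296)) (110, np.int64(286), np.int64(295)) (112, np.int64(286), np.int64(293)) (114, np.int64(287), np.int64(292)) (116, np.int64(288), np.int64(290)) (118, np.int64(288), np.int64(289)) 
[[180 179 177 173 145  82  41  47  49  47  43  43  46  63  79  85  87 103
  145]
 [178 177 180 168 133  76  46  43  42  44  49  47  48  74  78  88  87 112
  156]
 [177 180 177 176 157 117  72  50  40  42  42  44  52  72  85  85  95 128
  170]
 [179 182 180 180 180 178 154 101  55  46  47  47  60  75  92 109 141 167
  181]
 [176 179 180 179 181 183 171 126  
[... 2709 characters left out ...]
 204 204 205 206 205 205 205 206 205 204 205
  204]
 [203 203 202 201 200 206 206 205 210 211 214 210 206 205 203 205 205 205
  204]
 [213 215 214 214 216 219 206 120  90  91  94  92 145 218 215 217 217 213
  216]
 [ 58  55  52  54  50  56  57  59  56  58  59  59  62  56  53  53  52  56
   59]
 [ 58  57  57  59  59  58  57  56  57  59  59  60  56  59  57  60  58  58
   56]
 [ 61  59  58  57  58  61  59  60  55  57  57  61  59  58  59  59  58  55
   58]
 [ 57  62  60  60  59  57  57  56  59  57  59  59  63  62  60  59  61  60
   62]
 [ 59  57  61  60  58  61  56  61  60  58  54  59  59  60  55  61  63  59
   64]
 [ 57  60  61  63  58  57  59  57  61  59  60  61  53  56  59  61  55  62
   58]]
```

The tip projects within 1 px of the TCP axis in both the side and the wrist pictures, so the pen hangs straight. I'll move over the spot and come down.

To row units: 0.09 m / 0.75 = 0.12, 0.08 m / 0.75 = 0.1067.

{"fn": "play_rows", "kwargs": {"motion": [[[0.0013, 0.0133, 0, 0, 0, 0], [0.004, 0.0333, 0, 0, 0, 0], [0.0067, 0.06, 0, 0, 0, 0], [0.0072, 0.0793, 0, 0, 0, 0], [0.0072, 0.0793, 0.04, 0, 0, 0], [0.0072, 0.0793, 0.08, 0, 0, 0], [0.0072, 0.0793, 0.1067, 0, 0, 0], [0.0072, 0.0793, 0.12, 0, 0, 0]]]}}

```text
time_s: 16.78
position: [0.4585, 0.3123, 0.1441]
tcp_rot: [[-1.0, 0.004, -0.005], [0.004, 1.0, -0.002], [0.005, -0.002, -1.0]]
force: [0.5, -0.5, -0.8]
opening: 0.205
grasp_force: 30.0
```

To row units: 0.01 m / 0.75 = 0.0133, 0.008 m / 0.75 = 0.0107.

{"fn": "play_rows", "kwargs": {"motion": [[[0, 0, 0.004, 0, 0, 0], [0, 0, 0.008, 0, 0, 0], [0, 0, 0.0107, 0, 0, 0], [0, 0, 0.0133, 0, 0, 0], [0, 0, 0.0133, 0, 0, 0], [0, 0, 0.0133, 0, 0, 0]]]}}

```text
time_s: 17.28
position: [0.4608, 0.3123, 0.1376]
tcp_rot: [[-1.0, 0.004, 0.001], [0.004, 1.0, 0.001], [-0.001, 0.001, -1.0]]
force: [-0.1, -0.2, -1.1]
opening: 0.203
grasp_force: 30.0
```

Run:
```python
from h import *
did([.0054,.0595,.1,0])
P=[];F=[]
for i in range(6):
    c=imaging.capture("wrist" if i%2 else "side");s=bot.read_state();P.append(s["position"]);F.append(s["force"])
    n="wrist" if i%2 else "side"
    if i<2:
        print(n,[(np.round(r["at"],4).tolist(),round(r["confidence"],2)) for r in finder.recognise(n,"tip_end")+finder.recognise(n,"spot")])
print(np.mean(P,0).round(4),np.mean(F,0).round(2),np.std(F,0).round(2),np.std(P,0).round(5))
c=imaging.capture("wrist")
R=np.array(s["tcp_rot"]);print("spot px",px(c,[.459,.3128,.006]),"tip px",px(c,np.mean(P,0)+R@[0,0,.1176]))
for q in finder.outline_of("wrist","meas_disc"):
    ys,xs=np.nonzero(q["pixels"]);print(q["confidence"],xs.min(),xs.max(),ys.min(),ys.max())
```

```text
cmd [0.4592 0.3128 0.1365] 89.96327058149677
side [([0.5509, -0.0172, 0.0047], 0.62), ([0.4675, 0.0352, 0.0012], 0.56), ([0.4589, 0.3096, 0.0048], 0.54), ([0.4027, -0.0085, 0.0024], 0.5)]
wrist [([0.4546, 0.312, 0.0096], 0.9)]
[0.4605 0.3122 0.1371] [-0.05 -0.11 -0.96] [0.21 0.36 0.23] [1.6e-04 5.0e-05 2.6e-04]
spot px [257.00093408 190.82875601] tip px [256.28222707 196.46210259]
0.82 237 278 169 204
```

Run:
```python
from h import *
from scipy.optimize import minimize
th=np.linspace(0,2*np.pi,90)
c=imaging.capture("wrist");s=bot.read_state();P=np.array(s["position"]);R=np.array(s["tcp_rot"])
np.save("w7.npy",{k:np.array(v) for k,v in c.items()},allow_pickle=True)
q=finder.outline_of("wrist","meas_disc")[0]["pixels"]
def mask(p):
    pts=np.array([px(c,[p[0]+.019*np.cos(t),p[1]+.019*np.sin(t),z]) for t in th for z in(0,.006)],np.float32)
    m=np.zeros(q.shape,np.uint8);cv2.fillConvexPoly(m,cv2.convexHull(np.round(pts*16).astype(np.int32)),1,shift=4);return m.astype(bool)
W=slice(150,190)   # rows free of the pen
f=lambda p:(mask(p)[W]^q[W]).sum()
b=min(((f((x,y)),x,y) for x in np.arange(.452,.467,.0005) for y in np.arange(.308,.318,.0005)));print(b)
# saturation-based edges: light disc vs table, ring dark pixels
g=c["frame"].astype(int);print("tip",P+R@[0,0,.1176],"tippx",px(c,P+R@[0,0,.1176]))
print(g[166:200:2,246:270].sum(2)//3)
```

```text
(np.int64(14), np.float64(0.46), np.float64(0.3135))
tip [0.46032174 0.31214304 0.01921449] tippx [256.25576393 196.23109803]
[[179 107 111 111 111 115 106 109 108 112 108 109 108 108 110 107 122 192
  187 187 188 188 187 186]
 [182 102 110 106 110 107 109 107 108 112 113 111 110 111 108 108 109 106
  105 107 108 104 105 118]
 [107 108 111 108 108  97  89  84  88  88  86  94  92  93  85  84  79  83
   88  99 105 110 109 107]
 [109  93  94  99  99  95  93  93  94  97  97  95 102 151 117 114  98 100
  102 103 103  94  91 100]
 [ 99  96 125 169 171 167  97 100  95  97  98  97 109 175 170 171 171 173
  175 172 164 120 106 102]
 [146 175 170 168 169 163  92  97  98  97  97  92 106 174 168 168 170 169
  171 172 172 172 169 149]
 [173 171 174 176 176 164  90  89  97  93 108 180 175 172 171 170 168 166
  170 172 123  62 143 174]
 [174 174 171 170 173 174 175 174 170 167 163 168 168 171 173 175 172 173
  168  91  80 170 172 168]
 [174 176 175 173 175 173 170 171 174 175 172 169 170 166 168 167 172 165
   71 137 177 171 168 167]
 [ 83  82 147 177 174 174 175 175 173 173 181 182 185 182 175 173 162 130
  170 171 172 173 173 171]
 [173 168 155  81  86 173 175 169  63  32 100 130 128 126  47  47 119 178
  169 167 165 168 170 171]
 [174 174 174 174 173 160  68 104 172 175 172 176 174 177 175 171 159  65
  183 175 171 167 166 166]
 [174 172 172 173 170 127  79 175 169 168 166 169 170 173 171 175 172 120
   66 178 174 176 172 167]
 [172 173 172 175 168  93 113 179 178 179 174 170 169 168 166 172 176 168
   60 183 174 173 173 175]
 [176 178 182 184 184 173  41 112 110  85  86  86  86 122 178 175 169  78
  144 184 180 179 173 173]
 [ 65  58  53  51  55  57  56  55  53  54  51  54  54  52  53  53  51  54
   54  51  57  73 128 179]
 [ 54  52  55  58  56  57  57  54  59  53  54  57  59  55  51  58  57  55
   57  54  56  52  64 132]]
```

In the wrist picture the ring's centre is near (257.7,192), giving (0.460,0.3135). The tip sits about 1.6 mm short in y. I'll correct that and descend.

To row units: 0.0115 m / 0.75 = 0.0153, 0.0016 m / 0.75 = 0.0021.

{"fn": "play_rows", "kwargs": {"motion": [[[0, 0.0021, 0, 0, 0, 0], [0, 0.0021, 0.0027, 0, 0, 0], [0, 0.0021, 0.0067, 0, 0, 0], [0, 0.0021, 0.0107, 0, 0, 0], [0, 0.0021, 0.0133, 0, 0, 0], [0, 0.0021, 0.0153, 0, 0, 0], [0, 0.0021, 0.0153, 0, 0, 0], [0, 0.0021, 0.0153, 0, 0, 0]]]}}

```text
time_s: 18.65
position: [0.4603, 0.3137, 0.1252]
tcp_rot: [[-1.0, 0.004, -0.0], [0.004, 1.0, -0.0], [0.0, -0.0, -1.0]]
force: [0.8, -0.0, -1.6]
opening: 0.203
grasp_force: 30.0
```

Run:
```python
from h import *
P=[];F=[]
for i in range(5): c=imaging.capture("wrist");s=bot.read_state();P.append(s["position"]);F.append(s["force"])
print(np.mean(P,0).round(4),np.mean(F,0).round(2))
g=c["frame"].astype(int);print(px(c,np.mean(P,0)+np.array(s["tcp_rot"])@[0,0,.1176]))
print(g[178:198:1,246:270].sum(2)//3)
```

```text
[0.4604 0.3138 0.1254] [-0.06 -0.17 -1.86]
[256.21607473 196.18026623]
[[169 162 164 169 169 172 166  92  99 100  95  92  94 109 175 168 172 170
  172 175 167 150 124 107]
 [169 165 165 163 167 170 168  94  97  99  94 100  93 106 173 168 167 172
  172 172 172 171 169 136]
 [175 171 169 163 166 166 161  90  96  99  98  99  94 107 173 168 170 166
  169 133 114 174 172 168]
 [175 174 170 169 167 164 163  90  94  96 100 102  96 107 174 171 170 172
  164  70 138 173 173 174]
 [168 171 175 173 171 170 161  87  93  98  96  97  96 109 175 173 172 161
   96 102 171 172 167 172]
 [170 170 168 171 174 173 166  86  92  93  95  97  98 112 181 175 169 129
   77 168 169 170 170 169]
 [171 173 170 166 170 175 171  93  96  96  91  90  95 108 177 175 168  53
  137 174 172 167 165 167]
 [172 173 172 171 168 171 167  95  97  98  98  96  88 107 177 165  72 102
  175 173 168 169 168 168]
 [177 175 172 171 171 172 163  90  97 100 100  97  95 105 163  91  78 173
  174 172 172 171 171 168]
 [143 175 174 172 173 176 169  96 102 106 102 103  97 110 168 127 132 173
  171 171 172 172 171 170]
 [ 63 112 175 173 1
[... 291 characters left out ...]
70 169 160  64 106 165  94 100 101  99 101  98 110 168  93 117 177
  169 167 166 164 167 167]
 [173 173 174 129  76 169 167  89  94 102  99 100  97 112 170  79  71 181
  173 170 171 167 164 164]
 [168 173 166  58  80 177 164  89  93  87  90  87  90 115 184 165  69 147
  174 174 173 170 166 164]
 [176 174 170  69 149 187 184 168 101  84  90  86  83 108 187 174  76 149
  182 176 177 176 171 170]
 [170 113  66  50  65  72  69  69  57  59  56  56  53  56  72  67  56  64
   68  78 125 155 177 174]
 [ 66  54  51  52  54  50  52  53  55  56  52  54  57  57  51  52  52  53
   53  47  58  74 129 177]
 [ 49  54  55  57  53  57  56  57  50  55  56  56  56  54  56  57  55  58
   57  56  53  55  83 181]]
```

To row units: 0.004 m / 0.75 = 0.0053, 0.0005 m / 0.75 = 0.0007.

{"fn": "play_rows", "kwargs": {"motion": [[[0.0007, 0, 0.0013, 0, 0, 0], [0.0007, 0, 0.0027, 0, 0, 0], [0.0007, 0, 0.004, 0, 0, 0], [0.0007, 0, 0.0053, 0, 0, 0], [0.0007, 0, 0.0053, 0, 0, 0], [0.0007, 0, 0.0053, 0, 0, 0], [0.0007, 0, 0.0053, 0, 0, 0]]]}}

```text
time_s: 19.48
position: [0.4599, 0.3138, 0.1215]
tcp_rot: [[-1.0, 0.004, 0.0], [0.004, 1.0, 0.0], [-0.0, 0.0, -1.0]]
force: [0.2, -0.0, 0.6]
opening: 0.201
grasp_force: 30.0
```

```bash
cat > f.py <<'E'
from h import *
P=[];F=[]
for i in range(12): c=imaging.capture("side");s=bot.read_state();P.append(s["position"]);F.append(s["force"])
print(s["time_s"],np.mean(P,0).round(4),np.mean(F,0).round(2),np.std(F,0).round(2))
E
python3 f.py
```

```text
20.0833 [0.4599 0.3138 0.1214] [-0.45  0.14  0.78] [0.44 0.41 0.52]
```

The force rose by about 2 N, or 2.2–2.6 mm compressed, which agrees with the geometry. Another 2.6 mm.

To row units: 0.0026 m / 0.75 = 0.0035, 0.002 m / 0.75 = 0.0027.

{"fn": "play_rows", "kwargs": {"motion": [[[0, 0, 0.0013, 0, 0, 0], [0, 0, 0.0027, 0, 0, 0], [0, 0, 0.0035, 0, 0, 0], [0, 0, 0.0035, 0, 0, 0], [0, 0, 0.0035, 0, 0, 0], [0, 0, 0.0035, 0, 0, 0], [0, 0, 0.0035, 0, 0, 0]]]}}

```text
time_s: 20.67
position: [0.4599, 0.3138, 0.1188]
tcp_rot: [[-1.0, 0.004, 0.0], [0.004, 1.0, 0.0], [-0.0, 0.0, -1.0]]
force: [0.0, -0.0, 1.4]
opening: 0.205
grasp_force: 30.0
```

```bash
python3 f.py
python3 - <<'E'
from h import *
c=imaging.capture("wrist");s=bot.read_state();R=np.array(s["tcp_rot"]);print(R.round(4).tolist(),s["grasp_force"],s["opening"])
g=c["frame"].astype(int);print(px(c,np.array(s["position"])+R@[0,0,.1126]))
print(g[180:198:1,244:270].sum(2)//3)
E
```

```text
21.2667 [0.4599 0.3138 0.1188] [-0.46  0.09  1.25] [0.58 0.41 0.47]
[[-1.0, 0.0042, 0.0001], [0.0042, 1.0, 0.0], [-0.0001, 0.0, -1.0]] 29.99157784273848 0.20811786824785156
[256.2380273  197.79030625]
[[138 165 167 161  87  96  97  98 100  96  95  95  99  97  99  95  94 108
  175 174 174 171 166 133 110 109]
 [173 173 166 167 155  91  94  98  96  97  99  96  97  96  98  95  88 107
  173 167 172 173 174 167 148 121]
 [174 175 169 169 169 156  90  94  98  99  99  98 100  97  96 108 169 168
  167 169 172 169 141 176 171 165]
 [169 172 174 171 170 164  91  92  96  98  97  99 101  99  98 112 173 170
  169 169 165 128  83 177 172 168]
 [167 166 170 176 177 167  88  92  90  92  96  97  98  99  96 109 175 170
  170 167 123  55 135 174 172 171]
 [175 173 169 169 174 176 172 164  92  95  96  95  99  98  95 109 174 172
  173 163  63 102 171 172 172 170]
 [170 174 172 168 166 171 175 170  91  94  94  96  94  98  95 109 177 177
  168  92  80 170 173 170 169 168]
 [175 173 174 174 171 169 173 166  93 101 100  95  92  95  94 110 176 172
  130  47 137 174 168 168 168 168]
 [178 175 174 172 173 172 1
[... 363 characters left out ...]
65 151 174
  170 166 165 166 172 169 172 173]
 [173 169 159 124 134 172 166  96  22  56 101 102  98  98  92  47  51 118
  177 169 166 165 167 168 171 172]
 [173 174 173 165 167 163  97  87 169  91  99 105 100 100 100 101 126  46
  119 177 170 168 166 163 167 172]
 [169 170 176 179 173 131  55 143 176  96  97  87  98  98 100 119 174  90
   72 190 180 178 170 169 166 164]
 [173 178 169 113  64  62  48  62  68  56  59  56  58  59  56  61  73  56
   52  72  65  76 129 152 173 167]
 [171 111  67  56  53  54  53  50  54  53  52  55  54  52  53  57  52  56
   58  55  50  50  55  68 128 172]
 [168  51  52  54  55  54  56  58  54  57  55  58  56  58  56  55  56  55
   56  54  51  57  52  45  91 181]]
```

The ring's centre is at about (256,197) and the tip at (256.2,197.8), so they are aligned within 1 mm. Geometry gives 4.8 mm pushed in and force about 4.2 mm. A last 0.3 mm nudge, then settle and hand in.

To row units: 0.0003 m / 0.75 = 0.0004.

{"fn": "play_rows", "kwargs": {"motion": [[[0, 0, 0.0004, 0, 0, 0], [0, 0, 0.0004, 0, 0, 0], [0, 0, 0.0004, 0, 0, 0], [0, 0, 0.0004, 0, 0, 0], [0, 0, 0.0004, 0, 0, 0], [0, 0, 0.0004, 0, 0, 0], [0, 0, 0.0004, 0, 0, 0], [0, 0, 0.0004, 0, 0, 0]]]}}

```text
time_s: 21.98
position: [0.4599, 0.3137, 0.1185]
tcp_rot: [[-1.0, 0.004, 0.0], [0.004, 1.0, 0.0], [-0.0, 0.0, -1.0]]
force: [-0.3, 0.4, 1.8]
opening: 0.204
grasp_force: 30.0
```

```bash
python3 f.py; python3 -c "
from h import *
print(bot.hand_in())"
```

```text
22.5833 [0.4599 0.3137 0.1185] [0.01 0.19 1.77] [0.41 0.35 0.64]
the job is handed in; nothing more can be done
None
```

I handed the job in at about 22.6 s: the knob is at the mark, the lock slide is home astride it, and the pen is held upright on the leftmost disc's ring with its tip about half pushed in (4.5–5 mm by force and height). The hand-in returned no verdict.

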